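Load the grease brush and close the grease pot

ROBOT

A 6-joint arm with a two-finger parallel gripper is mounted at the origin on the work surface. World frame = base frame: x ahead of the robot, y to its left, z up, the work surface at z = 0. Lengths are in mm, angles in rad, forces in N, time in s.
With the tool pointing down it reaches from about 275 to 1000 mm from the base axis. Payload 8.4 kg.
Tool frame: the origin (TCP) lies at the very end of the fingers, on their centre line; the grasp point (between the pads) lies 19 mm behind it; z points along the fingers, y is the line along which they close (so a half turn about z gives the same grasp; the last joint's range is limited). The gripper opens to 85 mm and grips with 20 to 120 N. Pads are 22 mm wide; open, the fingers measure 114 mm over their backs; the gripper's body (76 mm by 85 mm) begins 54 mm behind the grasp point. The pads swing forward as they close: fully open they stand 13 mm farther back than shut.
Start: joints at [1.142, 0.353, 1.633, -0, 1.155, -0.002], TCP at [258.724, 568.937, 231.281] pointing down, gripper open.
Joint ranges: [-2.63, 2.63], [-0.92, 2.1], [0.06, 2.66], [-1.3, 4.44], [0, 2.69], [-3.02, 3.02]. Speed limits (rad/s): [2.22, 2.22, 2.79, 3.14, 3.14, 3.14].

INTERFACE

Orientations are given as [roll, pitch, yaw] about the fixed x, y, z axes, in that order (R = Rz(yaw) Ry(pitch) Rx(roll)).
In Python, from rig import telemetry, imaging, r gives the robot as it stands. The module is installed in compiled form; this text tells all that it offers.
- The arm moves only by the tool step_arm, never from a script. Its argument "moves" is a list of rows, each a list of 3 entries, a list of its own where there are three numbers: the turn, a rotation vector about the tool's x, y, z scaled (see below), then the shift along the tool's x, y, z scaled (see below), then the opening, from -1 (shut) to 1 (fully open). A call has 1 to 8 rows; each row is the pose to reach, as a shift and turn from the pose commanded when the call began, along the tool's axes at that moment; what a row does not reach only later rows make up. The controller multiplies each number of a shift by 200 mm and each number of a turn by 45 degrees. A row lasts 1/10 s, in which the tool goes at most 50 mm and 8.59 degrees, less where a joint would pass 70% of its speed; a pose out of reach is approached as far as the arm can. A call with a number of a shift or a turn outside -1 to 1 is refused whole. A call with a gripper value outside its range is refused whole. The fingers move at their own pace and stop on an object; "squeeze" is the grip in N (left out, the last holds). Time passes only in rows, so rows that repeat a pose let the fingers close. It gives the time, the measured TCP pose, the force, the opening and the grip force at its end, in the units of the state.
- telemetry.sense(): the state, without advancing time (a new reading comes with each control period).
- imaging.grab_frame(name): name is "side" or "top"; returns the picture (480x640x3 uint8, red, green, blue); there is no depth.
- imaging.calibration(name): a dict with "fx", "fy", "cx", "cy" (pixels), "cam_to_world" (4x4, takes a point from camera to world coordinates). Camera axes: x right, y up, looking along -z (the intrinsics and any distortion apply to the point x, -y, -z); pixel columns grow to the right and rows downward; lengths in mm; the calibration is good to about 2 mm. A picture is of the moment at which its call begins. calibration takes no time and is no camera call.
- r.sign_off(): hands the job in; it is judged then, once.
Trained networks look in the newest picture that a camera, given by its name, has taken for a name from the list of things; names that differ only in an ending like _2 or _b are one class to them, and where a whole thing is asked for, a point or a joint stands for the part that bears it (a point fixed in the world has none). Each returns a list of dicts, best first, with "conf" (0 to 1); they miss things now and then, are a little off and sometimes report something else, mostly with a low value. They report only what shows in the picture. A call takes as long as a camera call. They do not tell look-alikes from the thing itself.
- imaging.recognise(camera, name): "extent" ([left, top, width, height] in pixels, round what is visible of it).
- imaging.mark_of(camera, name): "xy" ([column, row] in pixels: a listed point, or the origin of a listed thing).
The state is a dict: "clock": time; "qpos": joint angles; "qvel": joint speeds; "joint_efforts": joint torques, N m; "eef_pos": TCP position; "tcp_rot": TCP orientation; "contact_force": force on the tool from outside, world axes, zero at the start; "wrist_torque": the same for the moment, N m; "opening": opening from 0.0 (shut) to 1.0 (fully open); "grasp_force": force on a finger pad.
Only numpy, scipy, OpenCV 4.12 (cv2) and the standard library are available. Lean on these libraries where they do the work, as an engineer would, in place of code of your own. Each camera call takes 0.05 s, during which the arm holds its last target. There are 200 camera calls.

TASK

Load the grease brush: take it from its rest, dip its bristle end well down into the open grease pot for a moment while holding it, and lay it back across both notches of its rest as it lay before. Then close the pot by setting its lid squarely on, fully down. Work gently and drop nothing, do not push the pot about or tip it, never let the bristles touch the bench, and leave the can, the latch unit and the spanner alone.

Things in the scene. Friction and masses are not known exactly. Their poses are not given: they have to be found in the camera images.
- brush: Flat grease brush, 200 mm long, 90 g: pale wooden handle 150 long, 24 wide (y), 18 thick (z), steel ferrule 30 wide, black bristles 30 long, 28 wide, 12 thick. Origin mid-thickness on its centreline, by its centre of mass, 110 mm from the bristle end, 90 from the handle end; +x to the bristles, z up. Starts level across the rest, origin 44 mm above the bench, bristles roughly towards the robot.
- brush_tip (a point): Middle of the brush's bristle end, 110 mm along the brush's +x from its origin.
- rest: Grey brush rest fixed to the bench: base plate 130 x 90 x 8 mm, two upright notched plates 8 mm thick at x = -45 and +45 mm (82 mm between them for the fingers). Notch floors 35 mm above the bench, notches 40 mm wide (y), horns up to 53 mm. Origin: centre of the underside; the brush lies along its x, brush origin 44 mm above the rest's origin.
- pot: Open round plain steel grease pot, upright, loose on the bench, about 0.6 kg: 110 mm outer diameter, 70 mm high, wall 4 mm (102 mm inner diameter), floor 8 mm thick. Origin: centre of the underside, z up.
- pot_rim (a point): Centre of the pot's mouth, at rim height, 70 mm above its underside.
- lid: The pot's loose steel lid, 160 g, lying right way up on the bench: disc 114 mm across, 5 thick; beneath it a tapering plug 6 deep (93 mm across at the disc, 80 at the bottom) that goes inside the pot's mouth; on top a black knob 28 mm across, 11 to 48 mm above the origin. Origin: centre of the plug's underside, z up. Fully down on the pot, the origin is 6 mm below the rim.
- lid_knob (a point): Grip point on the axis of the lid's knob, 38 mm above the lid's origin.
- can: Bystander: closed upright aluminium can, 72 mm diameter, 75 mm high. Origin: centre of the underside.
- latch: Bystander: brass-coloured latch unit, a flat plate 80 x 140 mm with a round hub and a steel bolt, about 40 mm high. Origin: centre of the underside.
- spanner: Bystander: steel spanner lying flat beyond the work, about 175 mm long. Origin: centre of the underside.
Things that resemble listed ones, but are neither listed nor needed, are in the scene too. What is meant by the brush is not turquoise, and is the larger of those in its own colour.

How it is judged (in metres and radians):
On the way, in this order (a step that is already met when the one before it is completed fails the run):
1. the held brush's bristle end is inside the pot, at least 20 mm below the rim (z of brush_tip in the frame of pot_rim between -0.066 and -0.02 m and horizontal distance between brush_tip and pot_rim below 0.052 m and contact force between the fingers and brush above 0.5 N), for 0.2 s.
2. the brush lies released and level across both notches of its rest (x of brush in the frame of rest between -0.035 and 0.035 m and y of brush in the frame of rest between -0.014 and 0.014 m and z of brush in the frame of rest between 0.038 and 0.05 m and angle between the x axis of brush and the x axis of rest, either way round below 0.2 rad and angle between the z axis of brush and the z axis of rest, either way round below 0.15 rad and contact force between the fingers and brush below 0.1 N and linear speed of brush below 0.02 m/s), for 0.3 s.
3. the lid sits on the pot, fully down, and is let go (z of lid in the frame of pot_rim below -0.003 m and horizontal distance between lid and pot_rim below 0.01 m and angle between the z axis of lid and the z axis of pot, either way round below 0.06 rad and contact force between the fingers and lid below 0.1 N), for 0.3 s.
At the end, for the whole second after the job is handed in: Lid on the pot: origin 3 mm or more below the rim, within 10 mm of centre, square to 0.06 rad. Brush on its rest, either way round: within 35 mm along, 14 mm across, 38-50 mm up, aligned to 0.2, flat to 0.15 rad. Pot upright (0.05 rad), within 30 mm of its start. All released, at rest (all of step 2 and all of step 3 and distance of pot from where it was at the start of the episode below 0.03 m and angle between pot's own z axis and vertical below 0.05 rad and linear speed of each of lid, pot below 0.02 m/s); the robot touches nothing.
It fails at once if the pot is pushed more than 30 mm or tipped more than 0.25 rad (distance of pot from where it was at the start of the episode above 0.03 m or angle between pot's own z axis and vertical above 0.25 rad).
It fails at once if the bristle end comes down on the bench (its middle less than 10 mm above it) (height (world z) of brush_tip below 0.01 m).
It fails at once if the pot is pressed or struck with more than 25 N by the brush or 40 N by the lid (contact force between brush and pot above 25 N or contact force between lid and pot above 40 N).
It fails at once if the lid over the pot, or the brush over its rest, is let go more than 16 mm above where it will lie ((horizontal distance between lid and pot_rim below 0.05 m and z of lid in the frame of pot_rim above 0.01 m and contact force between the fingers and lid below 0.1 N) or (horizontal distance between brush and rest below 0.06 m and z of brush in the frame of rest above 0.06 m and contact force between the fingers and brush below 0.1 N)).
It fails at once if the can, the latch unit or the spanner is moved more than 20 mm (distance of any of can, latch, spanner from where it was at the start of the episode above 0.02 m).
It also fails if it takes over 69 s, if anything falls off the work surface, if the arm or the gripper's body presses on something with over 40 N, if the wrist force passes 120 N, or if a joint passes its speed limit or range.

## Working session

There is one attempt and no reset: what is moved stays moved. The work goes in short steps, Python scripts to look and compute and a tool call to move; the robot and the scene stay as the last step left them, time stands still between calls to the robot, and variables do not carry over. Pictures are saved under pics/ and viewed, at most 13 in all, crops included, and the job is handed in when it is done.

Besides the shell and the picture viewer there is one more tool, called after ">>>" as name([rows], argument=value, ...), one row to a line, values as JSON. step_arm: Moves the arm, as the interface text tells. Its arguments: {"type":"object","properties":{"moves":{"type":"array"},"squeeze":{"type":"number"}},"required":["moves"]}

```bash
mkdir -p pics
cat > h.py <<'E'
import numpy as np, cv2
from rig import telemetry, imaging, r
def grab(n,f=None):
    im=imaging.grab_frame(n)
    if f: cv2.imwrite('pics/'+f,im[:,:,::-1])
    return im
def ray(n,uv):
    c=imaging.calibration(n);T=np.array(c['cam_to_world'])
    d=np.array([(uv[0]-c['cx'])/c['fx'],-(uv[1]-c['cy'])/c['fy'],-1.])
    return T[:3,3],T[:3,:3]@d
def atz(n,uv,z):
    o,d=ray(n,uv);return o+d*(z-o[2])/d[2]
def proj(n,p):
    c=imaging.calibration(n);T=np.linalg.inv(np.array(c['cam_to_world']))
    q=T[:3,:3]@np.array(p,float)+T[:3,3]
    return np.array([c['cx']+c['fx']*q[0]/-q[2],c['cy']+c['fy']*q[1]/q[2]])
E
python3 - <<'E'
from h import *
for n in('top','side'):
    grab(n,n+'0.png');c=imaging.calibration(n);print(n,{k:v for k,v in c.items() if k!='cam_to_world'},np.round(c['cam_to_world'],3).tolist())
    for t in('brush','brush_tip','rest','pot','pot_rim','lid','lid_knob','can','latch','spanner'):
        print(t,[(round(d['conf'],2),np.round(d['xy']).tolist()) for d in imaging.mark_of(n,t)])
    for t in ('brush','rest','pot','lid'): print(t,[(round(d['conf'],2),np.round(d['extent']).tolist()) for d in imaging.recognise(n,t)])
print(telemetry.sense())
E
```

```text
top {'fx': 618.2817837586227, 'fy': 618.2817837586227, 'cx': 321.36883649136223, 'cy': 235.3791449951733} [[0.0, 0.982, -0.188, 309.109], [-1.0, 0.004, 0.021, 16.934], [0.021, 0.188, 0.982, 1363.579], [0.0, 0.0, 0.0, 1.0]]
brush [(0.76, [363.0, 318.0]), (0.74, [256.0, 338.0]), (0.67, [322.0, 234.0])]
brush_tip [(0.8, [310.0, 286.0]), (0.65, [385.0, 348.0]), (0.59, [255.0, 389.0])]
rest []
pot [(0.65, [209.0, 243.0])]
pot_rim [(0.74, [202.0, 238.0])]
lid [(0.6, [409.0, 233.0])]
lid_knob [(0.87, [409.0, 229.0])]
can [(0.73, [163.0, 178.0])]
latch [(0.94, [288.0, 144.0])]
spanner [(0.76, [470.0, 180.0]), (0.72, [321.0, 239.0]), (0.41, [285.0, 145.0])]
brush [(0.96, [305.0, 196.0, 30.0, 89.0]), (0.79, [341.0, 301.0, 49.0, 48.0]), (0.64, [244.0, 296.0, 19.0, 96.0])]
rest [(0.64, [296.0, 208.0, 52.0, 62.0])]
pot [(0.72, [179.0, 211.0, 52.0, 56.0])]
lid [(0.98, [380.0, 207.0, 57.0, 57.0])]
side {'fx': 512.9046636584135, 'fy': 512.9046636584135, 'cx': 327.64292189810897, 'cy': 249.40512943813215} [[0.841, 0.379, -0.386, 149.822], [-0.541, 0.596, -0.594, -645.34], [0.005, 0.708, 0.706, 845.06
[... 794 characters left out ...]
, 'qpos': array([ 1.14160188e+00,  3.53011203e-01,  1.63338033e+00,  2.17467320e-05,
        1.15521316e+00, -2.44804132e-03]), 'qvel': array([ 1.43839638e-03, -3.83213866e-04,  1.01773091e-03,  9.58703993e-05,
       -1.83706992e-03, -9.37130247e-04]), 'joint_efforts': array([-6.46515673e-04, -6.05158281e+01, -3.42438233e+01, -1.65901554e-05,
        1.02783710e-03,  4.65591290e-05]), 'eef_pos': array([258.719296  , 568.94670951, 231.28239614]), 'tcp_rot': array([-3.14158067e+00, -1.99249707e-05,  2.71483747e+00]), 'contact_force': array([ 0.2896548 ,  0.98724988, -0.85277013]), 'wrist_torque': array([ 0.02844742,  0.02430545, -0.07640882]), 'grasp_force': 0.0, 'opening': 1.003433415003918}
```

View pics/top0.png

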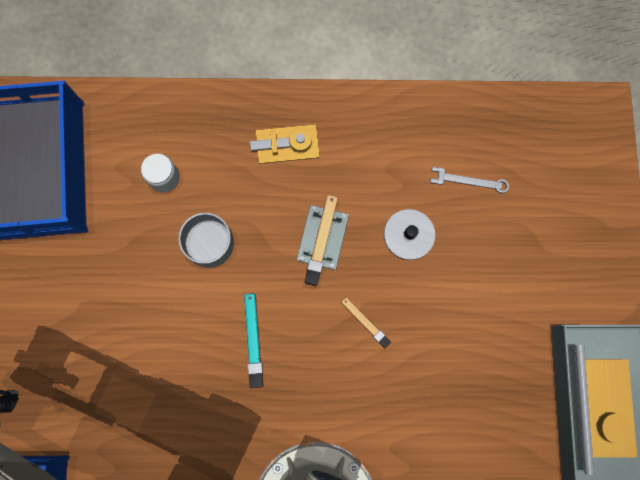

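View pics/side0.png

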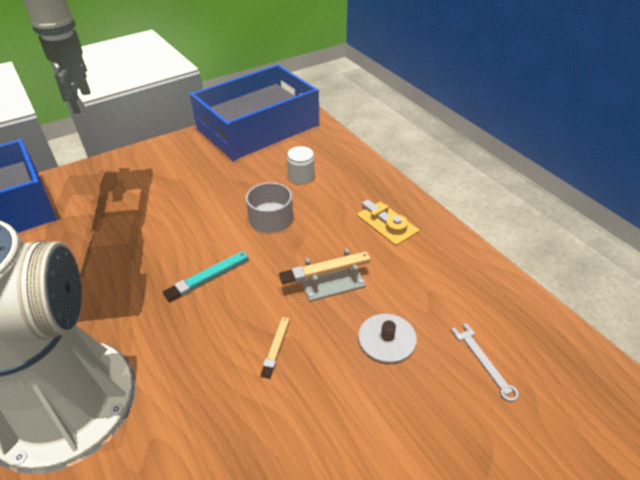

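Brush candidates in the top view: turquoise at (254,340), excluded by colour; small pale one at (366,322), a look-alike; large pale one at (322,240), lying across the rest. The last fits the description because it is the larger of the pale ones. I'll confirm it in an enlarged crop and measure it.

Run:
```python
from h import *
im=cv2.imread('pics/top0.png')
cv2.imwrite('pics/crop0.png',cv2.resize(im[190:350,170:450],None,fx=2.8,fy=2.8,interpolation=cv2.INTER_CUBIC))
hsv=cv2.cvtColor(im,cv2.COLOR_BGR2HSV)
def comps(m,box):
    x,y,w,h=box;mm=np.zeros_like(m);mm[y:y+h,x:x+w]=m[y:y+h,x:x+w]
    n,l,s,c=cv2.connectedComponentsWithStats(mm);i=1+np.argmax(s[1:,4]);return l==i
print('hsv handle',hsv[220,327],'wood',hsv[300,200],'bristle',hsv[278,313],'pot',hsv[240,205],hsv[215,205],'lid',hsv[250,400])
# handle
m=((hsv[:,:,2]>190)&(hsv[:,:,1]>70)).astype(np.uint8)
b=comps(m,(290,185,60,90));ys,xs=np.nonzero(b)
P=np.array([atz('top',(u,v),53)[:2] for u,v in zip(xs,ys)])
c=P.mean(0);w,V=np.linalg.eigh(np.cov(P.T));d=V[:,1];d*=-np.sign(d[0]);t=(P-c)@d
print('handle n',len(P),'cen',c,'dir',d,'yaw',np.arctan2(d[1],d[0]),'len',np.percentile(t,[0,100]),'width',np.ptp(np.percentile((P-c)@V[:,0],[2,98])))
print('origin from handle end',c+d*(t.min()+90))
# lid, pot: grey
g=((hsv[:,:,1]<60)).astype(np.uint8)
for nm,box,z,rad in(('lid',(375,200,70,70),11,57),('pot',(172,203,70,75),70,55)):
    b=comps(g,box).astype(np.uint8);cn=max(cv2.findContours(b,0,1)[0],key=cv2.contourArea)
    h=cv2.convexHull(cn)[:,0];Q=np.array([atz('top',p,z)[:2] for p in h])
    from scipy.optimize import least_squares
    s=least_squares(lambda q:np.hypot(*(Q-q[:2]).T)-q[2],[*Q.mean(0),rad],loss='soft_l1');print(nm,s.x,'max res',abs(s.fun).max())
for n,nm,uv,z in(('top','knob',(409,229),38),('side','knob',(387,329),38),('top','rim',(202,238),70),('side','rim',(270,195),70),('side','brush',(328,264),44),('top','brush',(322,234),44),('top','tip',(310,286),44),('side','tip',(280,277),44),('side','rest',(329,282),0)):
    print(n,nm,atz(n,uv,z)[:2].round(1))
```

```text
hsv handle [ 19 102 228] wood [ 13 155 171] bristle [120  12  66] pot [110  11 202] [110  11  67] lid [113  10 207]
handle n 653 cen [575.28513872 -17.05911184] dir [-0.97210385  0.23455086] yaw 2.904836136602001 len [-75.31185424  71.57693161] width 20.909041738118624
origin from handle end [561.00673571 -13.61399458]
lid [ 572.41775616 -208.15776151   57.25563537] max res 0.7084423841538694
pot [547.78628184 234.62471762  57.8409419 ] max res 4.095164898155417
top knob [ 578.2 -203.7]
side knob [ 570.6 -210.9]
top rim [550.2 242.5]
side rim [557.6 235.9]
side brush [565.   -9.2]
top brush [565.  -12.5]
top tip [451.6  13.1]
side tip [459.7  13.2]
side rest [560.2 -21.2]
```

View pics/crop0.png

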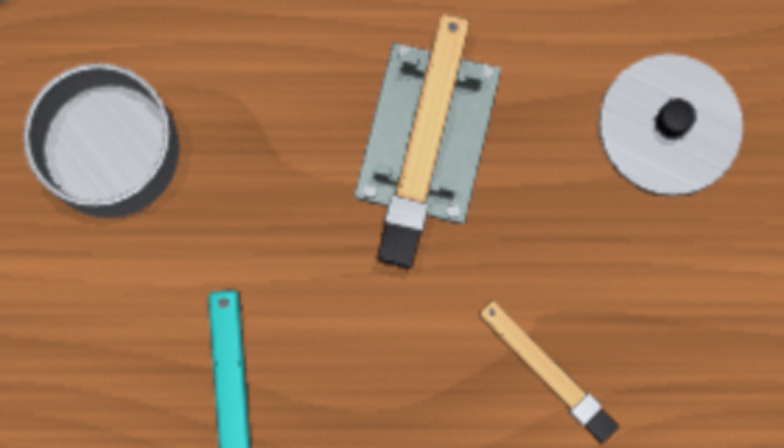

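The crop confirms it: the large pale brush with a steel ferrule lies across the grey rest at top px ≈(322,236), with bristles at (313,278). The pot mouth is at (205,238) and the lid knob at about (411,232). Next is a helper that turns targets into move units.

```bash
cat > plan.py <<'E'
import sys
from h import *
from scipy.spatial.transform import Rotation as R
def rot(yaw,tilt): # tilt deg: bristle end (tool +x) down
    return R.from_euler('xyz',[np.pi,0,yaw])*R.from_rotvec([0,-np.radians(tilt),0])
def plan(p,yaw,tilt=0,grasp=False):
    s=telemetry.sense();R0=R.from_euler('xyz',s['tcp_rot']);R1=rot(yaw,tilt)
    p=np.array(p,float)
    if grasp: p=p+R1.apply([0,0,19])
    sh=R0.inv().apply(p-s['eef_pos'])/200; tu=(R0.inv()*R1).as_rotvec()/np.radians(45)
    print('turn',tu.round(3).tolist(),'shift',sh.round(4).tolist(),'tcp now',s['eef_pos'].round(1),'t',round(s['clock'],1))
if __name__=='__main__':
    a=[float(x) for x in sys.argv[1:]]; plan(a[:3],a[3],a[4] if len(a)>4 else 0)
E
python3 plan.py 562.6 -14 130 2.905; python3 -c "
from h import *;print(atz('top',(205,238.2),70),atz('side',(270,199),70))"
```

```text
turn [-0.0, -0.0, -0.242] shift [-2.5896, -2.0244, 0.5064] tcp now [258.7 568.9 231.3] t 1.5
[549.77943088 236.15521802  70.        ] [550.45334156 222.64700988  70.        ]
```

>>> step_arm([
  [[0, 0, 0], [-0.86, -0.67, 0.0], 1],
  [[0, 0, 0], [-0.86, -0.67, 0.0], 1],
  [[0, 0, 0], [-0.86, -0.67, 0.0], 1],
  [[0, 0, 0], [-0.86, -0.67, 0.0], 1],
  [[0, 0, 0], [-0.86, -0.67, 0.0], 1],
  [[0, 0, 0], [-0.86, -0.67, 0.0], 1],
], squeeze=40)

```text
clock: 2.1
eef_pos: [360.9, 373.7, 231.5]
tcp_rot: [-3.142, 0.0, 2.712]
contact_force: [-0.9, 0.7, 0.7]
opening: 1.0
grasp_force: 0.0
```

>>> step_arm([
  [[0, 0, 0], [-0.86, -0.67, 0.0], 1],
  [[0, 0, 0], [-0.86, -0.67, 0.0], 1],
  [[0, 0, 0], [-0.86, -0.67, 0.0], 1],
  [[0, 0, 0], [-0.86, -0.67, 0.0], 1],
  [[0, 0, 0], [-0.86, -0.67, 0.0], 1],
  [[0, 0, 0], [-0.86, -0.67, 0.0], 1],
])

```text
clock: 2.7
eef_pos: [462.1, 181.6, 231.4]
tcp_rot: [3.141, 0.001, 2.712]
contact_force: [-0.6, 0.1, -0.5]
opening: 0.999
grasp_force: 0.0
```

>>> step_arm([
  [[0, 0, -0.242], [-0.86, -0.67, 0.4], 1],
  [[0, 0, -0.242], [-0.86, -0.67, 0.4], 1],
  [[0, 0, -0.242], [-0.86, -0.67, 0.4], 1],
  [[0, 0, -0.242], [-0.86, -0.67, 0.4], 1],
  [[0, 0, -0.242], [-0.86, -0.67, 0.4], 1],
  [[0, 0, -0.242], [-0.86, -0.67, 0.4], 1],
  [[0, 0, -0.242], [-0.86, -0.67, 0.4], 1],
  [[0, 0, -0.242], [-0.86, -0.67, 0.4], 1],
])

```text
clock: 3.5
eef_pos: [561.9, -8.8, 151.5]
tcp_rot: [3.141, -0.0, 2.906]
contact_force: [-0.1, 0.2, 0.7]
opening: 0.999
grasp_force: 0.0
```

```bash
python3 plan.py 562.6 -14 25 2.905
python3 - <<'E'
from h import *
im=grab('side','side1.png');cv2.imwrite('pics/side1c.png',cv2.resize(im[150:350,200:440,::-1],None,fx=3,fy=3))
E
```

```text
turn [0.001, -0.0, 0.001] shift [-0.0096, -0.0248, 0.6323] tcp now [561.9  -8.8 151.5] t 3.5
```

View pics/side1c.png

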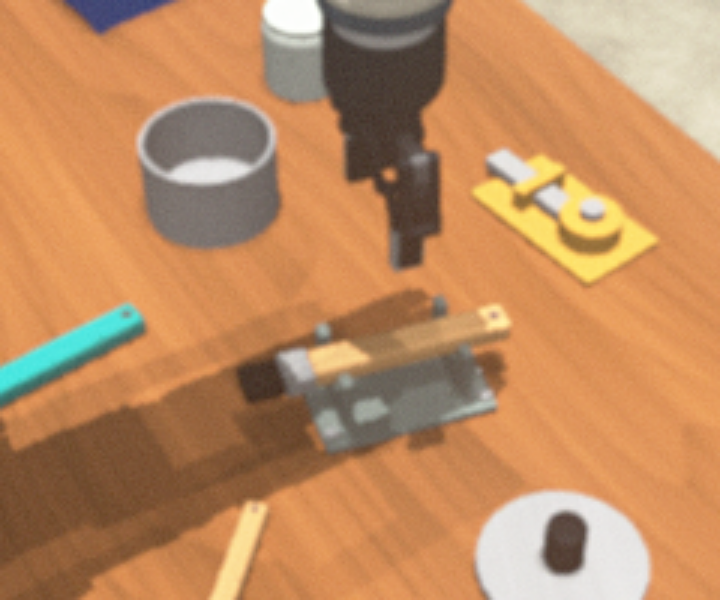

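The gripper stands open above the middle of the brush (side px ≈(335,230)), fingers either side of it. The pot rim centre in the side view is about (269,197). Descending to grip.

>>> step_arm([
  [[0, 0, 0], [-0.01, -0.025, 0.15], 1],
  [[0, 0, 0], [-0.01, -0.025, 0.3], 1],
  [[0, 0, 0], [-0.01, -0.025, 0.45], 1],
  [[0, 0, 0], [-0.01, -0.025, 0.55], 1],
  [[0, 0, 0], [-0.01, -0.025, 0.6], 1],
  [[0, 0, 0], [-0.01, -0.025, 0.63], 1],
  [[0, 0, 0], [-0.01, -0.025, 0.63], 1],
])

```text
clock: 4.25
eef_pos: [562.9, -15.3, 25.5]
tcp_rot: [3.142, 0.0, 2.906]
contact_force: [-0.1, 0.7, 1.0]
opening: 1.002
grasp_force: 0.0
```

>>> step_arm([
  [[0, 0, 0], [0, 0, 0], 0.4],
  [[0, 0, 0], [0, 0, 0], 0.2],
  [[0, 0, 0], [0, 0, 0], 0],
  [[0, 0, 0], [0, 0, 0], -0.2],
  [[0, 0, 0], [0, 0, 0], -0.4],
  [[0, 0, 0], [0, 0, 0], -0.6],
  [[0, 0, 0], [0, 0, 0], -1],
  [[0, 0, 0], [0, 0, 0], -1],
], squeeze=40)

```text
clock: 5.05
eef_pos: [563.0, -16.0, 25.6]
tcp_rot: [3.142, 0.0, 2.905]
contact_force: [-1.9, 0.6, 6.0]
opening: 0.273
grasp_force: 39.5
```

>>> step_arm([
  [[0, 0, 0], [0, 0, 0], -1],
  [[0, 0, 0], [0, 0, 0], -1],
  [[0, 0, 0], [0, 0, 0], -1],
])

```text
clock: 5.35
eef_pos: [563.0, -15.9, 25.6]
tcp_rot: [3.141, 0.0, 2.905]
contact_force: [-1.7, -0.8, 5.7]
opening: 0.271
grasp_force: 39.5
```

>>> step_arm([
  [[0, 0, 0], [0, 0, -0.05], -1],
  [[0, 0, 0], [0, 0, -0.15], -1],
  [[0, 0, 0], [0, 0, -0.3], -1],
  [[0, 0, 0], [0, 0, -0.45], -1],
  [[0, 0, 0], [0, 0, -0.6], -1],
  [[0, 0, 0], [0, 0, -0.75], -1],
  [[0, 0, 0], [0, 0, -0.75], -1],
])

```text
clock: 6.05
eef_pos: [565.2, -16.1, 179.9]
tcp_rot: [3.14, 0.007, 2.905]
contact_force: [0.8, 0.3, -1.5]
opening: 0.273
grasp_force: 39.4
```

Run:
```python
from h import *
from plan import *
import cv2
im=grab('side');cv2.imwrite('pics/side2c.png',cv2.resize(im[120:320,200:440,::-1],None,fx=3,fy=3))
d=np.array([np.cos(2.905),np.sin(2.905)])
s=telemetry.sense();g=s['eef_pos']+[0,0,19]
for n in('side','top'):
    if n=='top':grab(n)
    for t in('brush','brush_tip'):
        print(n,t,[(round(q['conf'],2),np.round(q['xy']).tolist()) for q in imaging.mark_of(n,t)])
    print('pred',proj(n,g),proj(n,g+[*(110*d),0]))
print(s['contact_force'],s['opening'])
pot=np.array([551,234.])
for yaw in(2.905,):
    d=np.array([np.cos(yaw),np.sin(yaw)]);th=np.radians(45)
    for tz in(110,38):
        tip=np.array([*(pot+12*d),tz]); gr=tip-110*np.array([*(d*np.cos(th)),-np.sin(th)])
        print(tz);plan(gr,yaw,45,True)
```

```text
side brush [(0.96, [214.0, 272.0]), (0.81, [276.0, 346.0]), (0.71, [330.0, 212.0]), (0.4, [386.0, 222.0])]
side brush_tip [(0.97, [164.0, 297.0]), (0.63, [266.0, 375.0]), (0.59, [275.0, 224.0])]
pred [329.94676672 211.93747654] [274.81444421 224.28681554]
top brush [(0.46, [325.0, 223.0]), (0.4, [287.0, 142.0])]
top brush_tip [(0.73, [253.0, 388.0])]
pred [325.55612084 219.43870798] [312.03075625 274.42149121]
[ 0.17528315  0.22613617 -1.06910548] 0.2733777573247078
110
turn [-0.001, -1.003, 0.0] shift [-0.0498, 1.202, -0.0021] tcp now [561.9 -15.9 174.1] t 6.3
38
turn [-0.001, -1.003, 0.0] shift [-0.0506, 1.2021, 0.3579] tcp now [561.9 -15.9 174.1] t 6.3
```

View pics/side2c.png

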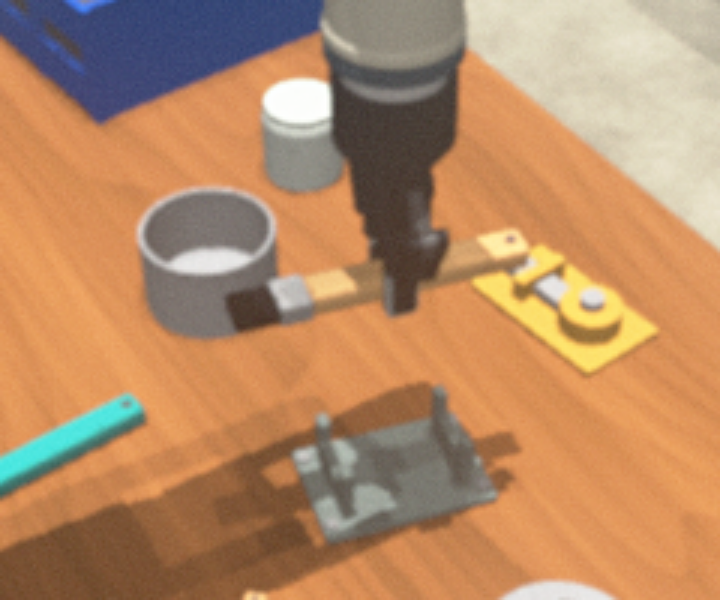

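The brush hangs level in the grip, with its origin at (330,212) and tip at (275,224) matching the prediction, and the rest is clear. Carrying it to the pot and tilting.

>>> step_arm([
  [[0, 0, 0], [0, 0.1, 0], -1],
  [[0, 0, 0], [0, 0.25, 0], -1],
  [[0, 0, 0], [0, 0.4, 0], -1],
  [[0, 0, 0], [0, 0.55, 0], -1],
  [[0, 0, 0], [0, 0.7, 0], -1],
  [[0, 0, 0], [0, 0.8, 0], -1],
])

```text
clock: 6.95
eef_pos: [600.1, 141.3, 174.2]
tcp_rot: [-3.141, -0.001, 2.906]
contact_force: [0.2, -0.8, -0.5]
opening: 0.271
grasp_force: 39.4
```

>>> step_arm([
  [[0, -0.1, 0], [0, 0.05, 0], -1],
  [[0, -0.25, 0], [-0.01, 0.1, 0], -1],
  [[0, -0.4, 0], [-0.02, 0.17, 0], -1],
  [[0, -0.55, 0], [-0.03, 0.24, 0], -1],
  [[0, -0.7, 0], [-0.04, 0.3, 0], -1],
  [[0, -0.85, 0], [-0.05, 0.36, 0], -1],
  [[0, -1, 0], [-0.05, 0.4, 0], -1],
  [[0, -1, 0], [-0.05, 0.4, 0], -1],
])

```text
clock: 7.75
eef_pos: [628.5, 214.6, 179.1]
tcp_rot: [-3.13, 0.76, 2.906]
contact_force: [0.4, -1.0, -0.7]
opening: 0.274
grasp_force: 39.4
```

Run:
```python
from h import *
from plan import *
im=grab('side');cv2.imwrite('pics/side3c.png',cv2.resize(im[60:300,150:400,::-1],None,fx=2.5,fy=2.5))
s=telemetry.sense();RR=R.from_euler('xyz',s['tcp_rot']);print(s['tcp_rot'],s['opening'])
tip=s['eef_pos']+RR.apply([110,0,-19]);print('tip',tip,proj('side',tip),proj('top',tip))
grab('top')
for n in('side','top'):
  print(n,[(round(q['conf'],2),np.round(q['xy']).tolist()) for q in imaging.mark_of(n,'brush_tip')])
pot=np.array([551,234.]);yaw=2.905
d=np.array([np.cos(yaw),np.sin(yaw)]);th=np.radians(45)
for tz in(110,36):
    t=np.array([*(pot+12*d),tz]); gr=t-110*np.array([*(d*np.cos(th)),-np.sin(th)])
    print(tz);plan(gr,yaw,45,True)
```

```text
[-3.13631626  0.76553674  2.90240714] 0.2758637982000016
tip [538.7450247  238.60073209 116.74285519] [260.7774508  181.34355249] [199.86467077 239.30337893]
side [(0.91, [263.0, 182.0]), (0.85, [265.0, 380.0]), (0.73, [168.0, 298.0]), (0.72, [385.0, 224.0])]
top [(0.97, [201.0, 242.0]), (0.96, [256.0, 389.0]), (0.71, [385.0, 344.0])]
110
turn [-0.015, -0.039, 0.004] shift [0.0176, 0.004, 0.0154] tcp now [628.3 214.6 179. ] t 8.0
36
turn [-0.015, -0.039, 0.004] shift [0.2711, 0.0078, 0.2849] tcp now [628.3 214.6 179. ] t 8.0
```

View pics/side3c.png

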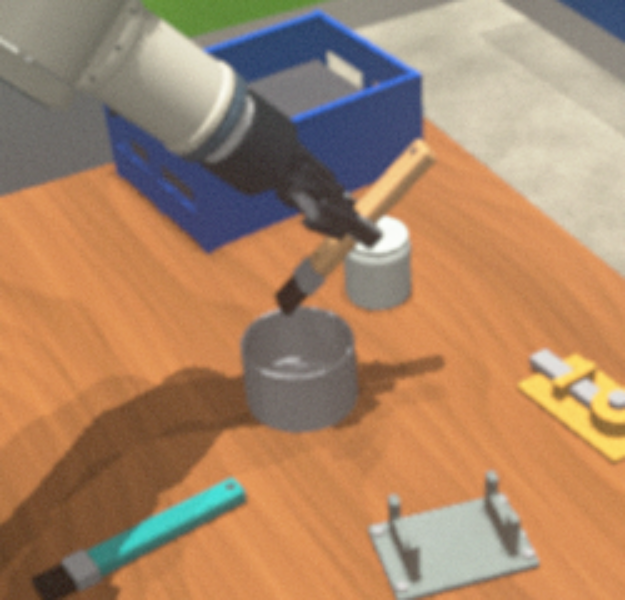

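The tilted brush's bristle end (side px ≈(263,182)) is directly above the pot mouth, and the can stands clear behind. Dipping, then retracting.

>>> step_arm([
  [[0, 0, 0], [0.05, 0, 0.05], -1],
  [[0, 0, 0], [0.1, 0, 0.11], -1],
  [[0, 0, 0], [0.16, 0.005, 0.17], -1],
  [[0, 0, 0], [0.22, 0.007, 0.23], -1],
  [[0, 0, 0], [0.27, 0.008, 0.28], -1],
  [[0, 0, 0], [0.27, 0.008, 0.28], -1],
  [[0, 0, 0], [0.27, 0.008, 0.28], -1],
  [[0, 0, 0], [0.27, 0.008, 0.28], -1],
])

```text
clock: 8.75
eef_pos: [632.5, 226.4, 122.5]
tcp_rot: [-3.109, 0.715, 2.904]
contact_force: [0.2, -0.1, -0.5]
opening: 0.271
grasp_force: 39.4
```

>>> step_arm([
  [[0, 0, 0], [0, 0, 0], -1],
  [[0, 0, 0], [0, 0, 0], -1],
  [[0, 0, 0], [0, 0, 0], -1],
  [[0, 0, 0], [0, 0, 0], -1],
])

```text
clock: 9.15
eef_pos: [632.4, 226.4, 122.4]
tcp_rot: [-3.109, 0.715, 2.904]
contact_force: [-0.1, -0.0, -0.0]
opening: 0.272
grasp_force: 39.4
```

Run:
```python
from h import *
from plan import *
s=telemetry.sense();RR=R.from_euler('xyz',s['tcp_rot']);print(s['tcp_rot'],s['opening'],s['contact_force'])
tip=s['eef_pos']+RR.apply([110,0,-19]);print('tip',tip)
```

```text
[-3.1094983   0.71469247  2.90371061] 0.2722334193335883 [-0.05927318 -0.04369433 -0.03289934]
tip [539.75187942 249.46990993  64.69826544]
```

```bash
python3 -c "
from h import *
print(telemetry.sense()['qpos'].round(3))"; python3 plan.py 628 214.6 179 2.905 45
```

```text
[ 0.605  0.451  2.023 -1.295  0.559  0.393]
turn [-0.042, -0.09, 0.0] shift [-0.1795, -0.0694, -0.2165] tcp now [632.4 226.4 122.4] t 9.2
```

Joint 4 hit its range (-1.3). I'll back out and turn the brush towards the radial plane.

>>> step_arm([
  [[0, 0, 0], [-0.05, -0.02, -0.06], -1],
  [[0, 0, 0], [-0.1, -0.04, -0.12], -1],
  [[-0.02, -0.05, 0], [-0.15, -0.06, -0.18], -1],
  [[-0.04, -0.09, 0], [-0.2, -0.07, -0.24], -1],
  [[-0.04, -0.09, 0], [-0.2, -0.07, -0.24], -1],
  [[-0.04, -0.09, 0], [-0.2, -0.07, -0.24], -1],
])

```text
clock: 9.75
eef_pos: [628.4, 216.0, 188.0]
tcp_rot: [-3.137, 0.779, 2.906]
contact_force: [-0.0, 0.3, -1.0]
opening: 0.272
grasp_force: 39.4
```

```bash
cat > dip.py <<'E'
from plan import *
s=telemetry.sense();RR=R.from_euler('xyz',s['tcp_rot'])
print('tip',s['eef_pos']+RR.apply([110,0,-19]),'q',s['qpos'].round(2),'F',s['contact_force'].round(1),'open',round(s['opening'],3))
pot=np.array([551,234.]);yaw=3.45;th=np.radians(45)
d=np.array([np.cos(yaw),np.sin(yaw)])
for tz in(115,36):
    t=np.array([*(pot+12*d),tz]); gr=t-110*np.array([*(d*np.cos(th)),-np.sin(th)])
    print(tz);plan(gr,yaw,45,True)
E
python3 dip.py
```

```text
tip [539.3220439  237.47488049 124.17046039] q [ 0.6   0.33  2.06 -1.29  0.58  0.35] F [-0.   0.3 -1. ] open 0.272
115
turn [-0.494, -0.009, -0.492] shift [0.0718, 0.2022, -0.0113] tcp now [628.4 216.  188. ] t 9.8
36
turn [-0.494, -0.009, -0.492] shift [0.3493, 0.2034, 0.2697] tcp now [628.4 216.  188. ] t 9.8
```

>>> step_arm([
  [[-0.1, 0, -0.1], [0.01, 0.04, 0], -1],
  [[-0.2, 0, -0.2], [0.03, 0.08, 0], -1],
  [[-0.3, 0, -0.3], [0.04, 0.12, 0], -1],
  [[-0.4, 0, -0.4], [0.06, 0.16, 0], -1],
  [[-0.49, -0.01, -0.49], [0.07, 0.2, -0.01], -1],
  [[-0.49, -0.01, -0.49], [0.07, 0.2, -0.01], -1],
  [[-0.49, -0.01, -0.49], [0.07, 0.2, -0.01], -1],
  [[-0.49, -0.01, -0.49], [0.07, 0.2, -0.01], -1],
])

```text
clock: 10.55
eef_pos: [631.5, 257.3, 196.1]
tcp_rot: [3.139, 0.75, -2.837]
contact_force: [-0.3, -0.4, -0.0]
opening: 0.276
grasp_force: 39.5
```

```bash
python3 dip.py
```

```text
tip [542.4248013  229.18471515 134.96082294] q [ 0.42  0.26  2.11 -1.3   0.08 -0.19] F [-0.3 -0.4 -0. ] open 0.276
115
turn [0.0, -0.045, -0.003] shift [0.0737, 0.0111, 0.0455] tcp now [631.5 257.3 196.1] t 10.6
36
turn [0.0, -0.045, -0.003] shift [0.3431, 0.0103, 0.3345] tcp now [631.5 257.3 196.1] t 10.6
```

Tilting inwards drives joint 5 to its zero limit. I'll untilt, half-turn the brush so its bristles point outward, and dip that way.

```bash
python3 plan.py 540 215 210 3.45 0
```

```text
turn [0.002, 0.955, -0.003] shift [0.3182, -0.0632, -0.392] tcp now [631.5 257.3 196.1] t 10.6
```

>>> step_arm([
  [[0, 0.15, 0], [0, 0, -0.1], -1],
  [[0, 0.3, 0], [0.08, 0, -0.2], -1],
  [[0, 0.45, 0], [0.16, -0.02, -0.3], -1],
  [[0, 0.6, 0], [0.24, -0.04, -0.39], -1],
  [[0, 0.75, 0], [0.32, -0.06, -0.39], -1],
  [[0, 0.955, 0], [0.32, -0.06, -0.39], -1],
  [[0, 0.955, 0], [0.32, -0.06, -0.39], -1],
  [[0, 0.955, 0], [0.32, -0.06, -0.39], -1],
])

```text
clock: 11.35
eef_pos: [539.3, 216.7, 211.6]
tcp_rot: [3.138, -0.004, -2.832]
contact_force: [1.1, -0.5, -1.3]
opening: 0.271
grasp_force: 39.4
```

```bash
python3 dip.py | head -1;  python3 plan.py 540 215 210 3.45 0
```

```text
tip [434.60003296 183.12082961 231.0494671 ] q [ 0.38  0.31  1.75  0.    1.09 -1.51] F [ 1.1 -0.5 -1.3] open 0.271
turn [0.005, -0.005, 0.002] shift [-0.0009, -0.0093, 0.0082] tcp now [539.3 216.7 211.6] t 11.3
```

>>> step_arm([
  [[0, 0, 0.15], [0, 0, 0], -1],
  [[0, 0, 0.32], [0, 0, 0], -1],
  [[0, 0, 0.5], [0, 0, 0], -1],
  [[0, 0, 0.68], [0, 0, 0], -1],
  [[0, 0, 0.85], [0, 0, 0], -1],
  [[0, 0, 1], [0, 0, 0], -1],
])

```text
clock: 11.95
eef_pos: [539.2, 216.1, 209.7]
tcp_rot: [3.141, -0.002, 2.66]
contact_force: [-0.1, -0.1, -1.0]
opening: 0.275
grasp_force: 39.4
```

>>> step_arm([
  [[0, 0, 0.17], [0, 0, 0], -1],
  [[0, 0, 0.34], [0, 0, 0], -1],
  [[0, 0, 0.5], [0, 0, 0], -1],
  [[0, 0, 0.68], [0, 0, 0], -1],
  [[0, 0, 0.85], [0, 0, 0], -1],
  [[0, 0, 1], [0, 0, 0], -1],
])

```text
clock: 12.55
eef_pos: [539.1, 216.2, 209.7]
tcp_rot: [-3.141, -0.002, 1.874]
contact_force: [0.4, -0.1, -1.3]
opening: 0.274
grasp_force: 39.4
```

>>> step_arm([
  [[0, 0, 0.17], [0, 0, 0], -1],
  [[0, 0, 0.34], [0, 0, 0], -1],
  [[0, 0, 0.5], [0, 0, 0], -1],
  [[0, 0, 0.68], [0, 0, 0], -1],
  [[0, 0, 0.85], [0, 0, 0], -1],
  [[0, 0, 1], [0, 0, 0], -1],
])

```text
clock: 13.15
eef_pos: [539.1, 216.2, 209.7]
tcp_rot: [-3.14, -0.001, 1.089]
contact_force: [-0.0, -1.1, -0.4]
opening: 0.276
grasp_force: 39.4
```

>>> step_arm([
  [[0, 0, 0.17], [0, 0, 0], -1],
  [[0, 0, 0.34], [0, 0, 0], -1],
  [[0, 0, 0.5], [0, 0, 0], -1],
  [[0, 0, 0.68], [0, 0, 0], -1],
  [[0, 0, 0.85], [0, 0, 0], -1],
  [[0, 0, 0.9], [0, 0, 0], -1],
  [[0, 0, 0.9], [0, 0, 0], -1],
])

```text
clock: 13.85
eef_pos: [539.2, 216.1, 209.7]
tcp_rot: [-3.14, 0.0, 0.387]
contact_force: [0.2, 0.1, -0.9]
opening: 0.27
grasp_force: 39.4
```

```bash
sed -i 's/yaw=3.45/yaw=0.4/' dip.py; python3 dip.py
```

```text
tip [641.08984516 257.56244111 228.65381657] q [0.38 0.31 1.75 0.   1.08 1.56] F [ 0.2  0.1 -0.9] open 0.27
115
turn [-0.009, -1.0, -0.015] shift [-0.3076, -0.0553, 0.1519] tcp now [539.2 216.1 209.7] t 13.8
36
turn [-0.009, -1.0, -0.015] shift [-0.3074, -0.0545, 0.5469] tcp now [539.2 216.1 209.7] t 13.8
```

>>> step_arm([
  [[0, -0.15, 0], [-0.06, -0.01, 0], -1],
  [[0, -0.3, 0], [-0.12, -0.02, 0], -1],
  [[0, -0.45, 0], [-0.18, -0.03, 0.02], -1],
  [[0, -0.6, 0], [-0.24, -0.04, 0.05], -1],
  [[0, -0.75, -0.01], [-0.3, -0.05, 0.08], -1],
  [[-0.01, -0.9, -0.015], [-0.308, -0.055, 0.11], -1],
  [[-0.01, -1, -0.015], [-0.308, -0.055, 0.15], -1],
  [[-0.01, -1, -0.015], [-0.308, -0.055, 0.15], -1],
])

```text
clock: 14.65
eef_pos: [478.0, 202.8, 176.7]
tcp_rot: [3.141, 0.791, 0.402]
contact_force: [-0.3, 0.2, -0.9]
opening: 0.267
grasp_force: 39.4
```

```bash
python3 dip.py
python3 - <<'E'
from h import *
for n in('side','top'):
  grab(n); print(n,[(round(q['conf'],2),np.round(q['xy'],1).tolist()) for t in('brush_tip','pot_rim') for q in imaging.mark_of(n,t)])
  print(proj(n,[551,234,70]))
E
```

```text
tip [561.65999621 238.34425503 111.90433274] q [ 0.4   0.71  1.41 -0.    1.82  1.57] F [-0.3  0.2 -0.9] open 0.267
115
turn [0.002, 0.007, 0.002] shift [-0.0088, -0.0018, -0.0097] tcp now [478.  202.8 176.7] t 14.7
36
turn [0.002, 0.007, 0.002] shift [0.2721, -0.0019, 0.2681] tcp now [478.  202.8 176.7] t 14.7
side [(0.97, [270.1, 181.3]), (0.82, [264.5, 379.9]), (0.65, [166.3, 295.0]), (0.7, [270.6, 193.6])]
[267.94637699 196.36648828]
top [(0.74, [255.3, 389.2]), (0.65, [382.9, 344.9])]
[206.04066423 237.63857893]
```

>>> step_arm([
  [[0, 0, 0], [0.05, 0, 0.05], -1],
  [[0, 0, 0], [0.11, 0, 0.11], -1],
  [[0, 0, 0], [0.17, 0, 0.17], -1],
  [[0, 0, 0], [0.23, 0, 0.23], -1],
  [[0, 0, 0], [0.27, 0, 0.27], -1],
  [[0, 0, 0], [0.27, 0, 0.27], -1],
  [[0, 0, 0], [0.27, 0, 0.27], -1],
  [[0, 0, 0], [0.27, 0, 0.27], -1],
])

```text
clock: 15.75
eef_pos: [479.2, 202.6, 103.9]
tcp_rot: [3.141, 0.783, 0.4]
contact_force: [0.1, -0.9, 0.1]
opening: 0.276
grasp_force: 39.5
```

>>> step_arm([
  [[0, 0, 0], [0, 0, 0], -1],
  [[0, 0, 0], [0, 0, 0], -1],
  [[0, 0, 0], [0, 0, 0], -1],
  [[0, 0, 0], [0, 0, 0], -1],
])

```text
clock: 16.15
eef_pos: [478.9, 202.4, 103.7]
tcp_rot: [3.141, 0.784, 0.4]
contact_force: [0.5, -0.0, -0.7]
opening: 0.272
grasp_force: 39.5
```

```bash
python3 dip.py;python3 - <<'E'
from h import *
im=grab('side');cv2.imwrite('pics/side4c.png',cv2.resize(im[100:260,180:360,::-1],None,fx=3,fy=3))
E
```

```text
tip [562.9551169  238.01894431  39.45127212] q [ 0.4   0.79  1.43 -0.    1.7   1.57] F [ 0.5 -0.  -0.7] open 0.272
115
turn [0.001, -0.002, 0.0] shift [-0.2689, -0.0047, -0.2664] tcp now [478.9 202.4 103.7] t 16.1
36
turn [0.001, -0.002, 0.0] shift [0.01, -0.005, 0.0134] tcp now [478.9 202.4 103.7] t 16.1
```

View pics/side4c.png

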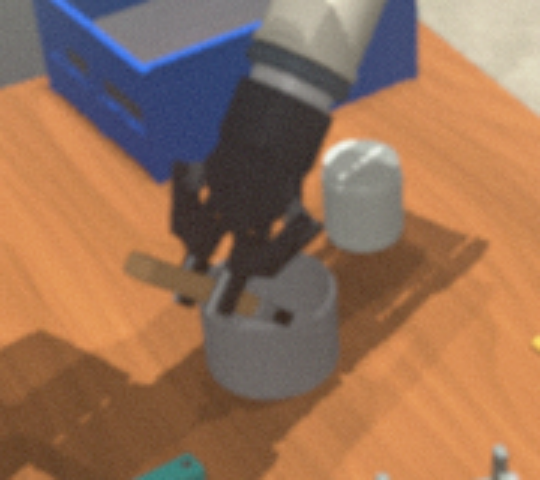

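The bristle end (side px ≈(274,205)) is inside the pot about 30 mm below the rim, with no contact forces. Retracting.

>>> step_arm([
  [[0, 0, 0], [-0.06, 0, -0.06], -1],
  [[0, 0, 0], [-0.14, 0, -0.14], -1],
  [[0, 0, 0], [-0.22, 0, -0.22], -1],
  [[0, 0, 0], [-0.3, 0, -0.3], -1],
  [[0, 0, 0], [-0.38, 0, -0.38], -1],
  [[0, 0, 0], [-0.38, 0, -0.38], -1],
])

```text
clock: 16.8
eef_pos: [479.8, 202.9, 214.7]
tcp_rot: [3.141, 0.779, 0.4]
contact_force: [0.4, -0.3, -0.5]
opening: 0.27
grasp_force: 39.5
```

```bash
python3 plan.py 520 120 210 0.4 0
```

```text
turn [0.001, 0.992, 0.001] shift [0.0332, 0.4601, 0.0007] tcp now [479.8 202.9 214.7] t 16.8
```

>>> step_arm([
  [[0, 0.15, 0], [0, 0.08, 0], -1],
  [[0, 0.3, 0], [0.01, 0.16, 0], -1],
  [[0, 0.46, 0], [0.015, 0.24, 0], -1],
  [[0, 0.62, 0], [0.02, 0.32, 0], -1],
  [[0, 0.78, 0], [0.03, 0.4, 0], -1],
  [[0, 0.92, 0], [0.03, 0.46, 0], -1],
  [[0, 0.992, 0], [0.03, 0.46, 0], -1],
  [[0, 0.992, 0], [0.03, 0.46, 0], -1],
])

```text
clock: 17.6
eef_pos: [516.8, 118.4, 207.1]
tcp_rot: [3.141, 0.005, 0.4]
contact_force: [-0.5, 0.6, -1.0]
opening: 0.276
grasp_force: 39.4
```

>>> step_arm([
  [[0, 0, -0.15], [0, 0, 0], -1],
  [[0, 0, -0.32], [0, 0, 0], -1],
  [[0, 0, -0.5], [0, 0, 0], -1],
  [[0, 0, -0.68], [0, 0, 0], -1],
  [[0, 0, -0.85], [0, 0, 0], -1],
  [[0, 0, -1], [0, 0, 0], -1],
])

```text
clock: 18.2
eef_pos: [518.5, 119.8, 206.4]
tcp_rot: [-3.136, 0.006, 1.192]
contact_force: [-0.2, 0.8, 0.3]
opening: 0.271
grasp_force: 39.4
```

>>> step_arm([
  [[0, 0, -0.17], [0, 0, 0], -1],
  [[0, 0, -0.34], [0, 0, 0], -1],
  [[0, 0, -0.5], [0, 0, 0], -1],
  [[0, 0, -0.68], [0, 0, 0], -1],
  [[0, 0, -0.85], [0, 0, 0], -1],
  [[0, 0, -1], [0, 0, 0], -1],
])

```text
clock: 18.8
eef_pos: [518.5, 119.8, 206.3]
tcp_rot: [-3.134, 0.0, 1.978]
contact_force: [-0.1, 0.1, -0.0]
opening: 0.273
grasp_force: 39.4
```

>>> step_arm([
  [[0, 0, -0.17], [0, 0, 0], -1],
  [[0, 0, -0.34], [0, 0, 0], -1],
  [[0, 0, -0.5], [0, 0, 0], -1],
  [[0, 0, -0.68], [0, 0, 0], -1],
  [[0, 0, -0.85], [0, 0, 0], -1],
  [[0, 0, -1], [0, 0, 0], -1],
  [[0, 0, -1], [0, 0, 0], -1],
])

```text
clock: 19.5
eef_pos: [518.6, 119.7, 206.4]
tcp_rot: [-3.136, -0.005, 2.759]
contact_force: [0.2, 0.2, -0.4]
opening: 0.274
grasp_force: 39.4
```

```bash
python3 plan.py 563 -15.9 100 2.905
```

```text
turn [-0.006, -0.007, -0.186] shift [-0.4618, -0.5435, 0.5325] tcp now [518.6 119.7 206.4] t 19.5
```

>>> step_arm([
  [[-0.006, -0.007, -0.1], [-0.1, -0.12, 0], -1],
  [[-0.006, -0.007, -0.186], [-0.2, -0.24, 0], -1],
  [[-0.006, -0.007, -0.186], [-0.3, -0.36, 0], -1],
  [[-0.006, -0.007, -0.186], [-0.4, -0.48, 0.1], -1],
  [[-0.006, -0.007, -0.186], [-0.462, -0.543, 0.25], -1],
  [[-0.006, -0.007, -0.186], [-0.462, -0.543, 0.4], -1],
  [[-0.006, -0.007, -0.186], [-0.462, -0.543, 0.5], -1],
  [[-0.006, -0.007, -0.186], [-0.462, -0.543, 0.5], -1],
])

```text
clock: 20.3
eef_pos: [560.9, -16.2, 103.9]
tcp_rot: [-3.141, -0.004, 2.9]
contact_force: [0.4, 0.3, -0.7]
opening: 0.274
grasp_force: 39.5
```

Run:
```python
from plan import *
s=telemetry.sense();RR=R.from_euler('xyz',s['tcp_rot']);g=s['eef_pos']+RR.apply([0,0,-19]);t=s['eef_pos']+RR.apply([110,0,-19])
for n in('side','top'):
  im=grab(n); print(n,proj(n,g),proj(n,t),[(round(q['conf'],2),np.round(q['xy'],1).tolist()) for k in('brush_tip','brush') for q in imaging.mark_of(n,k)])
  if n=='side':cv2.imwrite('pics/side5c.png',cv2.resize(im[150:330,220:420,::-1],None,fx=3,fy=3))
print(s['tcp_rot']);plan([563,-15.9,26.5],2.905)
```

```text
side [328.41641326 240.14931915] [275.91126039 252.23926862] [(0.89, [277.2, 253.9]), (0.88, [162.8, 298.1]), (0.69, [266.6, 377.8]), (0.71, [327.7, 242.3]), (0.63, [212.4, 271.8]), (0.58, [276.3, 341.7]), (0.57, [298.3, 175.1]), (0.4, [387.6, 221.7])]
top [324.64294392 228.60858058] [311.60574071 280.47140171] [(0.91, [255.7, 388.1]), (0.68, [250.2, 336.7])]
[-3.14093432 -0.00427533  2.89972916]
turn [0.002, 0.005, -0.003] shift [0.006, -0.0008, 0.4085] tcp now [563.8 -16.  108.2] t 20.6
```

View pics/side5c.png

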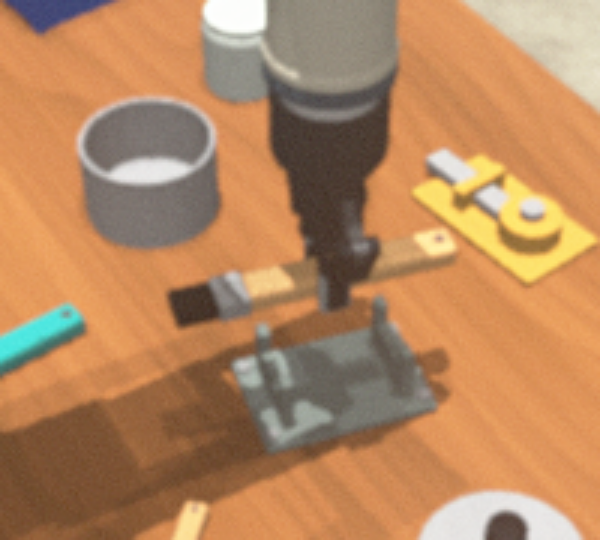

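The brush hangs level and aligned about 80 mm above the notches (origin px (328,242), tip (277,254)). Lowering gently.

>>> step_arm([
  [[0, 0.005, 0], [0.006, 0, 0.1], -1],
  [[0, 0.005, 0], [0.006, 0, 0.2], -1],
  [[0, 0.005, 0], [0.006, 0, 0.3], -1],
  [[0, 0.005, 0], [0.006, 0, 0.36], -1],
  [[0, 0.005, 0], [0.006, 0, 0.39], -1],
  [[0, 0.005, 0], [0.006, 0, 0.408], -1],
  [[0, 0.005, 0], [0.006, 0, 0.408], -1],
  [[0, 0.005, 0], [0.006, 0, 0.408], -1],
])

```text
clock: 21.4
eef_pos: [562.6, -15.9, 26.0]
tcp_rot: [3.141, -0.0, 2.903]
contact_force: [0.8, 0.2, -1.6]
opening: 0.27
grasp_force: 39.6
```

>>> step_arm([
  [[0, 0, 0], [0, 0, 0], -1],
  [[0, 0, 0], [0, 0, 0], -1],
])

```text
clock: 21.6
eef_pos: [562.3, -15.9, 25.7]
tcp_rot: [3.141, -0.001, 2.903]
contact_force: [-1.1, 0.8, 1.6]
opening: 0.275
grasp_force: 39.7
```

Touching down. Opening and lifting clear.

>>> step_arm([
  [[0, 0, 0], [0, 0, 0], -0.4],
  [[0, 0, 0], [0, 0, 0], -0.35],
  [[0, 0, 0], [0, 0, 0], -0.2],
  [[0, 0, 0], [0, 0, 0], 0],
  [[0, 0, 0], [0, 0, 0], 0.3],
  [[0, 0, 0], [0, 0, 0], 0.7],
  [[0, 0, 0], [0, 0, 0], 1],
  [[0, 0, 0], [0, 0, 0], 1],
])

```text
clock: 22.4
eef_pos: [561.9, -15.9, 25.3]
tcp_rot: [3.141, -0.002, 2.903]
contact_force: [-0.1, 0.3, -0.6]
opening: 1.0
grasp_force: 0.0
```

>>> step_arm([
  [[0, 0, 0], [0, 0, 0], 1],
  [[0, 0, 0], [0, 0, -0.03], 1],
  [[0, 0, 0], [0, 0, -0.1], 1],
  [[0, 0, 0], [0, 0, -0.25], 1],
  [[0, 0, 0], [0, 0, -0.4], 1],
  [[0, 0, 0], [0, 0, -0.6], 1],
  [[0, 0, 0], [0, 0, -0.6], 1],
  [[0, 0, 0], [0, 0, -0.6], 1],
])

```text
clock: 23.2
eef_pos: [562.9, -16.1, 147.2]
tcp_rot: [3.14, 0.001, 2.903]
contact_force: [-0.2, 0.0, -0.3]
opening: 0.998
grasp_force: 0.0
```

Run:
```python
from plan import *
im=grab('side');d=np.array([np.cos(2.905),np.sin(2.905)])
print([(round(q['conf'],2),np.round(q['xy'],1).tolist()) for k in('brush_tip','brush') for q in imaging.mark_of('side',k)])
print(proj('side',[562.6,-15,44]),proj('side',[562.6+110*d[0],-15+110*d[1],44]))
cv2.imwrite('pics/side6c.png',cv2.resize(im[150:390,230:460,::-1],None,fx=2.5,fy=2.5))
plan([572,-208,120],2.905)
```

```text
[(0.96, [266.3, 375.3]), (0.61, [279.6, 278.5]), (0.56, [165.1, 296.7]), (0.91, [330.6, 267.6]), (0.77, [276.3, 344.3]), (0.57, [211.1, 270.8])]
[328.51025807 266.08136065] [278.88207339 278.50253178]
turn [0.001, -0.004, -0.002] shift [-0.2795, -0.92, 0.121] tcp now [561.2 -16.  144.5] t 23.4
```

View pics/side6c.png

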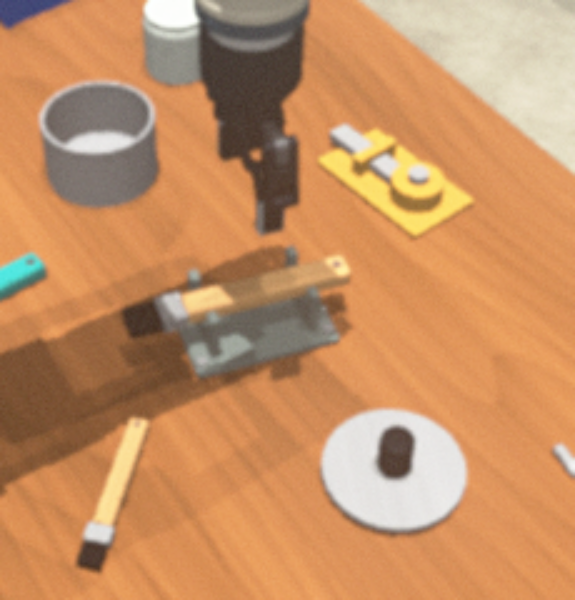

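The brush lies level across both notches, as it did at the start. The lid disc is centred at side px ≈(388,337) with the knob at (389,330). Going to the lid.

>>> step_arm([
  [[0, 0, 0], [-0.06, -0.18, 0], 1],
  [[0, 0, 0], [-0.12, -0.38, 0], 1],
  [[0, 0, 0], [-0.18, -0.58, 0], 1],
  [[0, 0, 0], [-0.24, -0.78, 0.05], 1],
  [[0, 0, 0], [-0.28, -0.92, 0.12], 1],
  [[0, 0, 0], [-0.28, -0.92, 0.2], 1],
  [[0, 0, 0], [-0.28, -0.92, 0.2], 1],
  [[0, 0, 0], [-0.28, -0.92, 0.2], 1],
])

```text
clock: 24.15
eef_pos: [572.2, -207.5, 104.0]
tcp_rot: [3.14, -0.004, 2.903]
contact_force: [0.2, 0.0, 0.3]
opening: 1.0
grasp_force: 0.0
```

Run:
```python
from plan import *
grab('side')
e=imaging.recognise('side','lid')[0];x,y,w,h=e['extent'];print(e)
k=imaging.mark_of('side','lid_knob');print([(round(q['conf'],2),q['xy'],atz('side',q['xy'],38)) for q in k])
print('exp knob',proj('side',[572.4,-208.2,38]),'exp disc L/R/top/bot',)
a=np.linspace(0,6.28,60);E=np.array([proj('side',[572.4+57*np.cos(t),-208.2+57*np.sin(t),z]) for t in a for z in(6,11)]+[proj('side',[572.4,-208.2,48])]);print(E.min(0),np.ptp(E,0))
plan([572.4,-208.2,20.5],2.905)
```

```text
{'extent': [358.3, 311.7, 57.1, 52.0], 'conf': 0.77}
[(0.74, [386.9, 328.1], array([ 571.75625965, -209.14394974,   38.        ]))]
exp knob [386.86752214 327.61929266] exp disc L/R/top/bot
[356.65434488 312.9326108 ] [58.08161595 49.21391922]
turn [0.001, -0.002, -0.001] shift [0.0033, -0.0052, 0.4254] tcp now [ 573.4 -207.4  105.6] t 24.3
```

Good agreement. Descend and grip the knob.

>>> step_arm([
  [[0, 0, 0], [0.003, -0.005, 0.1], 1],
  [[0, 0, 0], [0.003, -0.005, 0.2], 1],
  [[0, 0, 0], [0.003, -0.005, 0.3], 1],
  [[0, 0, 0], [0.003, -0.005, 0.37], 1],
  [[0, 0, 0], [0.003, -0.005, 0.41], 1],
  [[0, 0, 0], [0.003, -0.005, 0.425], 1],
  [[0, 0, 0], [0.003, -0.005, 0.425], 1],
])

```text
clock: 25.0
eef_pos: [572.3, -208.7, 20.2]
tcp_rot: [3.141, -0.002, 2.903]
contact_force: [-0.1, -0.3, -0.4]
opening: 0.998
grasp_force: 0.0
```

>>> step_arm([
  [[0, 0, 0], [0, 0, 0], 0.4],
  [[0, 0, 0], [0, 0, 0], 0.2],
  [[0, 0, 0], [0, 0, 0], 0],
  [[0, 0, 0], [0, 0, 0], -0.2],
  [[0, 0, 0], [0, 0, 0], -0.4],
  [[0, 0, 0], [0, 0, 0], -0.6],
  [[0, 0, 0], [0, 0, 0], -1],
  [[0, 0, 0], [0, 0, 0], -1],
], squeeze=50)

```text
clock: 25.8
eef_pos: [572.2, -208.9, 20.5]
tcp_rot: [3.141, -0.001, 2.903]
contact_force: [-2.4, 0.1, 5.0]
opening: 0.309
grasp_force: 48.8
```

>>> step_arm([
  [[0, 0, 0], [0, 0, 0], -1],
  [[0, 0, 0], [0, 0, 0], -1],
  [[0, 0, 0], [0, 0, -0.04], -1],
  [[0, 0, 0], [0, 0, -0.12], -1],
  [[0, 0, 0], [0, 0, -0.25], -1],
  [[0, 0, 0], [0, 0, -0.4], -1],
  [[0, 0, 0], [0, 0, -0.55], -1],
  [[0, 0, 0], [0, 0, -0.7], -1],
])

```text
clock: 26.6
eef_pos: [572.2, -208.9, 162.4]
tcp_rot: [3.141, -0.001, 2.903]
contact_force: [-0.2, 0.1, -1.8]
opening: 0.314
grasp_force: 49.3
```

```bash
python3 plan.py 551 234 165 2.905; python3 plan.py 480 0 200 2.905
```

```text
turn [0.001, -0.001, -0.002] shift [0.6261, 2.1269, -0.0107] tcp now [ 572.2 -208.9  162.4] t 26.6
turn [0.001, -0.001, -0.002] shift [0.6948, 0.9062, -0.1865] tcp now [ 572.2 -208.9  162.4] t 26.6
```

>>> step_arm([
  [[0, 0, 0], [0.02, 0.06, 0], -1],
  [[0, 0, 0], [0.06, 0.18, 0], -1],
  [[0, 0, 0], [0.1, 0.32, 0], -1],
  [[0, 0, 0], [0.14, 0.46, 0], -1],
  [[0, 0, 0], [0.18, 0.6, 0], -1],
  [[0, 0, 0], [0.22, 0.74, 0], -1],
])

```text
clock: 27.2
eef_pos: [563.7, -53.1, 160.1]
tcp_rot: [3.141, -0.002, 2.903]
contact_force: [0.6, 1.0, -1.6]
opening: 0.313
grasp_force: 49.4
```

>>> step_arm([
  [[0, 0, 0], [0.04, 0.14, 0], -1],
  [[0, 0, 0], [0.08, 0.28, 0], -1],
  [[0, 0, 0], [0.12, 0.42, 0], -1],
  [[0, 0, 0], [0.16, 0.56, 0], -1],
  [[0, 0, 0], [0.2, 0.7, 0], -1],
])

```text
clock: 27.7
eef_pos: [557.8, 92.2, 160.3]
tcp_rot: [3.141, -0.002, 2.903]
contact_force: [0.8, -0.2, -1.6]
opening: 0.31
grasp_force: 49.4
```

>>> step_arm([
  [[0, 0, 0], [0.04, 0.14, 0], -1],
  [[0, 0, 0], [0.08, 0.28, 0], -1],
  [[0, 0, 0], [0.12, 0.42, 0], -1],
  [[0, 0, 0], [0.16, 0.54, 0], -1],
  [[0, 0, 0], [0.19, 0.62, 0], -1],
  [[0, 0, 0], [0.2, 0.67, 0], -1],
  [[0, 0, 0], [0.2, 0.67, 0], -1],
  [[0, 0, 0], [0.2, 0.67, 0], -1],
])

```text
clock: 28.5
eef_pos: [551.3, 229.8, 160.5]
tcp_rot: [3.141, -0.002, 2.903]
contact_force: [-0.2, 0.2, -2.2]
opening: 0.308
grasp_force: 49.4
```

Run:
```python
from plan import *
s=telemetry.sense();print(s['eef_pos'],s['tcp_rot'],s['contact_force'],s['opening'])
im=grab('side');cv2.imwrite('pics/side7c.png',cv2.resize(im[90:270,180:380,::-1],None,fx=4,fy=3.3))
print([(k,round(q['conf'],2),q['xy'],atz('side',q['xy'],z)) for k,z in(('pot_rim',70),('pot',0),('lid',s['eef_pos'][2]-20)) for q in imaging.mark_of('side',k)])
# pot model vs contours: project rim & base circles for both candidate centres
for c in((551,234),(549.8,236.2),(553,230)):
    E=np.array([proj('side',[c[0]+55*np.cos(t),c[1]+55*np.sin(t),z]) for t in np.linspace(0,6.28,90) for z in(0,70)]);print(c,E.min(0),E.max(0))
g=cv2.cvtColor(cv2.imread('pics/side0.png'),cv2.COLOR_BGR2HSV);m=(g[:,:,1]<60).astype(np.uint8)
mm=np.zeros_like(m);mm[182:240,240:300]=m[182:240,240:300]
n,l,st,_=cv2.connectedComponentsWithStats(mm);print(sorted(st[1:].tolist(),key=lambda q:-q[4])[0])
plan([551,234,100],2.905)
```

```text
[551.34608363 229.7647304  160.46973352] [ 3.14140538e+00 -1.99383956e-03  2.90323241e+00] [-0.18885084  0.15682712 -2.21654472] 0.30835450147306376
[('pot_rim', 0.73, [270.7, 195.6], array([557.92053388, 233.04180463,  70.        ])), ('pot', 0.56, [268.9, 217.6], array([5.49868560e+02, 2.38250464e+02, 1.13686838e-13])), ('pot', 0.21, [484.8, 363.3], array([ 699.17461784, -355.24889775,    0.        ])), ('lid', 0.84, [266.1, 171.5], array([553.47311471, 236.14137013, 140.46973352]))]
(551, 234) [244.73835456 182.2419468 ] [292.28761569 233.54089538]
(549.8, 236.2) [243.87125657 181.93943424] [291.42787961 233.19641857]
(553, 230) [246.24889113 182.81729093] [293.79031459 234.19619796]
[246, 183, 46, 49, 1903]
turn [0.001, -0.002, -0.004] shift [0.0076, 0.021, 0.3029] tcp now [551.6 229.5 160.6] t 28.7
```

View pics/side7c.png

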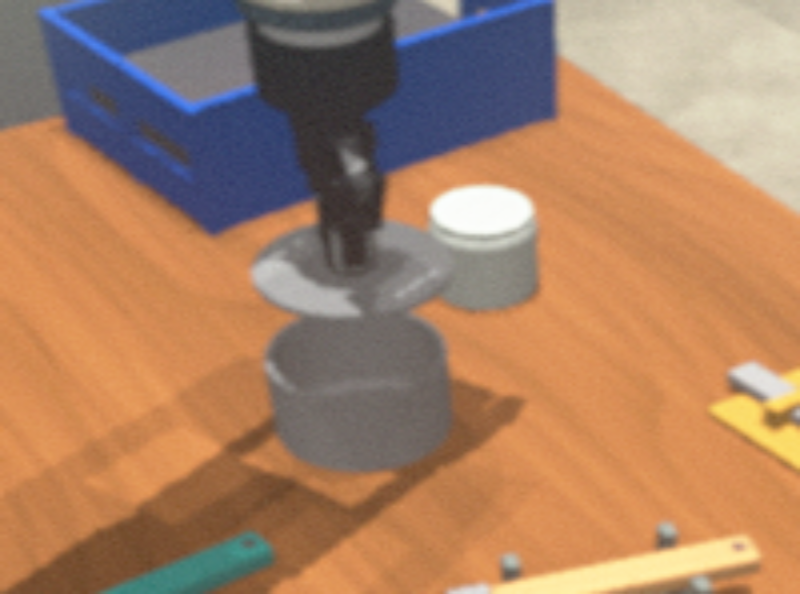

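The lid is held level above the pot: lid centre about (267,171), pot mouth about (269,197), consistent with the pot at (551,233.5). Lowering.

>>> step_arm([
  [[0, 0, 0], [0.007, 0.02, 0.08], -1],
  [[0, 0, 0], [0.007, 0.02, 0.16], -1],
  [[0, 0, 0], [0.007, 0.02, 0.23], -1],
  [[0, 0, 0], [0.007, 0.02, 0.29], -1],
  [[0, 0, 0], [0.007, 0.02, 0.31], -1],
  [[0, 0, 0], [0.007, 0.02, 0.325], -1],
  [[0, 0, 0], [0.007, 0.02, 0.325], -1],
  [[0, 0, 0], [0.007, 0.02, 0.325], -1],
])

```text
clock: 29.5
eef_pos: [551.3, 234.9, 96.1]
tcp_rot: [3.14, -0.001, 2.903]
contact_force: [0.7, -0.4, -2.0]
opening: 0.309
grasp_force: 49.4
```

Run:
```python
from plan import *
plan([551,233.5,84.5],2.905)
grab('side');im=grab('top')
s=telemetry.sense()
print([(n,k,round(q['conf'],2),q['xy'],atz(n,q['xy'],z).round(1)) for n in('side','top') for k,z in(('pot_rim',70),('pot',0),('lid',s['eef_pos'][2]-20)) for q in imaging.mark_of(n,k)[:1]])
```

```text
turn [0.002, -0.001, -0.002] shift [-0.0001, -0.007, 0.0579] tcp now [551.3 234.9  96.1] t 29.5
[('side', 'pot_rim', 0.93, [268.2, 194.4], array([555. , 240.3,  70. ])), ('side', 'pot', 0.85, [271.7, 215.2], array([560.1, 242.5,   0. ])), ('side', 'lid', 0.93, [268.2, 192.9], array([554.5, 238.3,  76.2])), ('top', 'pot_rim', 0.25, [468.5, 179.9], array([ 681.5, -331.3,   70. ]))]
```

>>> step_arm([
  [[0, 0, 0], [0, -0.005, 0.01], -1],
  [[0, 0, 0], [0, -0.005, 0.02], -1],
  [[0, 0, 0], [0, -0.005, 0.03], -1],
  [[0, 0, 0], [0, -0.005, 0.035], -1],
  [[0, 0, 0], [0, -0.005, 0.04], -1],
  [[0, 0, 0], [0, -0.005, 0.045], -1],
])

```text
clock: 30.5
eef_pos: [550.7, 233.7, 86.5]
tcp_rot: [3.141, -0.002, 2.903]
contact_force: [-0.6, 0.4, -2.3]
opening: 0.309
grasp_force: 49.4
```

>>> step_arm([
  [[0, 0, 0], [0, 0, 0.004], -1],
  [[0, 0, 0], [0, 0, 0.007], -1],
  [[0, 0, 0], [0, 0, 0.01], -1],
  [[0, 0, 0], [0, 0, 0.01], -1],
])

```text
clock: 30.9
eef_pos: [550.8, 233.8, 84.7]
tcp_rot: [3.141, -0.002, 2.903]
contact_force: [0.4, 1.2, -0.4]
opening: 0.318
grasp_force: 49.3
```

>>> step_arm([
  [[0, 0, 0], [0, 0, 0.003], -1],
  [[0, 0, 0], [0, 0, 0.003], -1],
  [[0, 0, 0], [0, 0, 0.003], -1],
])

```text
clock: 31.2
eef_pos: [550.9, 233.9, 84.5]
tcp_rot: [3.14, -0.001, 2.903]
contact_force: [-2.9, -0.3, 5.4]
opening: 0.313
grasp_force: 50.1
```

>>> step_arm([
  [[0, 0, 0], [0, 0, 0], -0.35],
  [[0, 0, 0], [0, 0, 0], -0.3],
  [[0, 0, 0], [0, 0, 0], -0.15],
  [[0, 0, 0], [0, 0, 0], 0.1],
  [[0, 0, 0], [0, 0, 0], 0.4],
  [[0, 0, 0], [0, 0, 0], 0.8],
  [[0, 0, 0], [0, 0, 0], 1],
  [[0, 0, 0], [0, 0, 0], 1],
])

```text
clock: 32.0
eef_pos: [550.7, 233.7, 84.0]
tcp_rot: [3.141, -0.002, 2.903]
contact_force: [0.3, -0.8, -0.6]
opening: 0.997
grasp_force: 0.0
```

>>> step_arm([
  [[0, 0, 0], [0, 0, 0], 1],
  [[0, 0, 0], [0, 0, -0.05], 1],
  [[0, 0, 0], [0, 0, -0.15], 1],
  [[0, 0, 0], [0, 0, -0.35], 1],
  [[0, 0, 0], [0, 0, -0.55], 1],
  [[0, 0, 0], [0, 0, -0.7], 1],
  [[0, 0, 0], [0, 0, -0.7], 1],
  [[0, 0, 0], [0, 0, -0.7], 1],
])

```text
clock: 32.8
eef_pos: [551.2, 233.7, 225.1]
tcp_rot: [3.14, -0.0, 2.903]
contact_force: [-1.2, -0.4, -0.7]
opening: 0.999
grasp_force: 0.0
```

Run:
```python
from h import *
im=grab('side');cv2.imwrite('pics/side8c.png',cv2.resize(im[130:310,220:420,::-1],None,fx=4,fy=3.3))
print([(k,round(q['conf'],2),q['xy'],atz('side',q['xy'],z).round(1)) for k,z in(('lid',64),('lid_knob',102)) for q in imaging.mark_of('side',k)])
print(proj('side',[551,233.5,64]),proj('side',[551,233.5,102]))
```

```text
[('lid', 0.76, [267.9, 200.2], array([547.2, 228.1,  64. ])), ('lid_knob', 0.62, [265.2, 187.8], array([543.9, 229.1, 102. ]))]
[268.23752379 198.43608373] [266.99701357 185.80446434]
```

View pics/side8c.png

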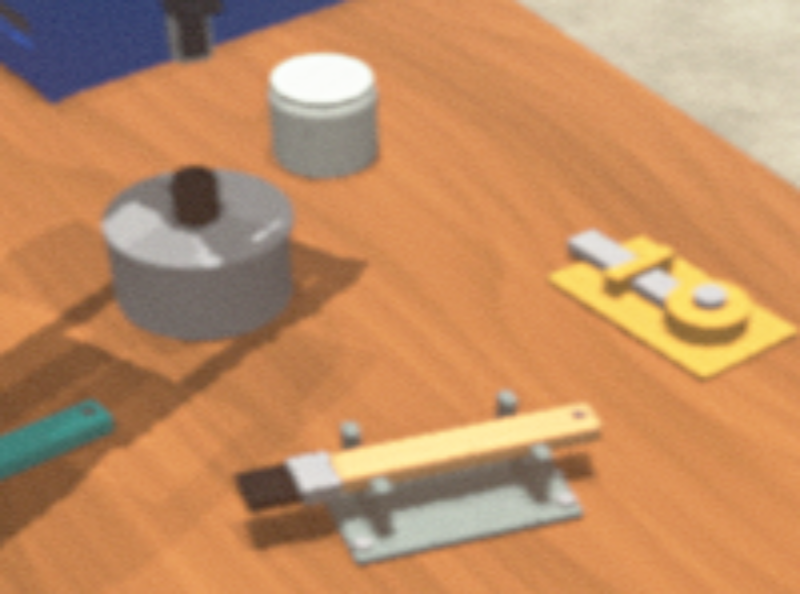

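The lid sits flat and fully down on the pot (centre ≈(268,199)), the brush lies across both notches, and the gripper is clear. Handing in.

```bash
python3 -c "
from rig import r
print(r.sign_off())"
```

```text
the job is handed in; nothing more can be done
None
```

I dipped the brush about 30 mm below the pot's rim and laid it back across its rest. The lid is closed on the pot, seated flat in the last picture, and I handed the job in at about 33 s; no verdict came back.

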